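# Pack the jeweller's tool case and shut it

### The job

Pack the tool case: lay the loose grooved wooden block lengthwise and flat in the empty middle bay, and push home the wooden ring clamp that is hung up on the front rim so that it drops and lies flat in its own bay. With the lid still open and nothing standing above the rim, then close the lid fully. The sharpening stone stays in its bay, and everything else on the bench stays where it is.

Things in the scene. Friction and masses are not known exactly. Their poses are not given: they have to be found in the camera images.
- case: Open sheet-steel tool case, fixed to the bench, outside 230 (its x) x 160 (its y) x 45 mm high; walls and floor 5 mm thick, so inside 220 x 150 x 40 mm deep. Origin: centre of its underside, on the bench. The lid is hinged on its -y side; its +y side is the front.
- bay (a point): Centre of the floor of the empty middle bay, 5 mm above the bench; axes as the case. Two low ribs (4 mm wide, 12 mm high) along y at x = -62 and +62 mm part it (120 mm wide) from two side bays (46 mm wide, their middles 87 mm off at -x and +x). The stone lies in one side bay, the clamp in the other; which is which varies.
- rim (a point): Middle of the inner edge of the front rim, 45 mm above the bench, 75 mm from the case's centre towards its +y; axes as the case.
- lid (a joint): Hinge angle of the lid, rad: 0 shut, 1.57 upright, up to 1.95 leaning back, away from the case. Stiff: it stays where it is left (3 to 5 N at the free edge moves it). Steel plate 230 x 160 x 5 mm, 0.35 kg, with a 40 mm wide tab 9 mm out of the middle of its free edge. Shut, its top is 50 mm above the bench. Shut fingers can push it over from behind, then press it down near the front.
- lid_hinge (a point): Middle of the lid's hinge axis, at the -y edge of the case, 45 mm above the bench. Its frame turns with the lid: y runs from the hinge to the free edge, x along the hinge.
- lid_edge (a point): Middle of the lid's free edge, on its outer face, 160 mm from the hinge.
- clamp_c (a point): Centre of the loose wooden ring clamp: a bar 136 (its y) x 28 (x) x 24 mm (z), 70 g, with a brass band at its middle, along the case's y in a side bay. At the start its -y end stands on the floor and its +y end lies over the front rim, 18 degrees up; that end overhangs the rim's inner edge by 5 mm, its end face 47 to 70 mm above the bench. Flat, its centre is 17 mm up.
- clamp: The same ring clamp; origin at the centre of its underside. Pushing its raised end 15 to 20 mm towards the hinge side lets it drop flat into the bay, which is 14 mm longer than the clamp. At the start its low end is 26 mm short of the hinge-side wall.
- stone_c (a point): Centre of the sharpening stone in a metal holder, 110 (y) x 34 (x) x 22 mm, 150 g, lying flat in the other side bay, parallel to the case's y; it is already in place.
- block_c (a point): Centre (14 mm above its underside) of the loose dark hardwood forming block: a bar 130 (its y) x 34 (its x) x 28 mm high, 130 g, with three grooves 10 to 18 mm wide and 12 mm deep across its top; solid at the middle. It lies on the bench left of the case. Flat in the case its centre is 19 mm above the bench.
- block: The same forming block; origin at the centre of its underside.
- dish: Bystander: white bowl 80 mm wide and 28 mm high, on the bench left of the case near the block. Origin at its underside.
- jar: Bystander: amber jar with a black cap, 56 mm wide, 75 mm high. Origin at its underside.
- brush: Bystander: brush lying on the bench, 170 mm long.
- driver: Bystander: screwdriver with a black handle lying on the bench, 180 mm long.
- tin: Bystander: flat metal tin 100 x 70 x 26 mm. Origin at its underside.
Things that resemble listed ones, but are neither listed nor needed, are in the scene too. Leave any green or red look-alike of the part that bears stone_c alone. Leave any blue look-alike of the block alone.

How it is judged:
On the way:
1. with the lid still open, the block lies flat in the middle bay and the clamp flat in its side bay, nothing above the rim (value of joint lid above 1 rad and z of block_c in the frame of case below 0.024 m and x of block_c in the frame of case between -0.05 and 0.05 m and y of block_c in the frame of case between -0.02 and 0.02 m and z of clamp_c in the frame of case below 0.023 m and horizontal distance between clamp_c and case below 0.115 m and horizontal distance between clamp_c and stone_c above 0.14 m), for 0.2 s.
At the end, for the whole second after the job is handed in: Lid shut (under 0.03 rad); block flat in the middle bay (centre under 24 mm up, within 50 mm of the middle in x and 20 mm in y); clamp and stone flat in their side bays (centres under 23 mm up, over 140 mm apart), the stone within 45 mm of its start; all at rest (value of joint lid below 0.03 rad and z of block_c in the frame of case below 0.024 m and x of block_c in the frame of case between -0.05 and 0.05 m and y of block_c in the frame of case between -0.02 and 0.02 m and z of each of clamp_c, stone_c in the frame of case below 0.023 m and horizontal distance between each of clamp_c, stone_c and case below 0.115 m and distance of stone_c from where it was at the start of the episode below 0.045 m and linear speed of each of block, clamp below 0.02 m/s and horizontal distance between clamp_c and stone_c above 0.14 m); the robot touches nothing.
It fails at once if the dish, jar, brush, screwdriver or tin was shifted by more than 40 mm (distance of any of dish, jar, brush, driver, tin from where it was at the start of the episode above 0.04 m).
It also fails if it takes over 51 s, if anything falls off the work surface, if the arm or the gripper's body presses on something with over 40 N, if the wrist force passes 120 N, or if a joint passes its speed limit or range.

### The arm

A 7-joint arm with a two-finger parallel gripper is mounted at the origin on the work surface. World frame = base frame: x ahead of the robot, y to its left, z up, the work surface at z = 0. Lengths are in m, angles in rad, forces in N, time in s.
With the tool pointing down it reaches from about 0.425 to 0.95 m from the base axis. Payload 4.7 kg.
Tool frame: the origin (TCP) lies between the finger pads; the fingertips stand 11 mm ahead of it and the grasp point (between the pads) lies 8 mm behind it (bot.tcp_to_tips is the distance from the TCP to the fingertips, in m); z points along the fingers, y is the line along which they close (so a half turn about z gives the same grasp; the last joint's range is limited). The gripper opens to 87 mm and grips with 3 to 60 N. Pads are 19 mm wide; open, the fingers measure 117 mm over their backs; the gripper's body (75 mm by 190 mm) begins 51 mm behind the grasp point.
Start: joints at [-1.376, 0.469, -0.049, 1.532, 0.024, 1.141, -0.082], TCP at [0.15, 0.658, 0.234] pointing down, gripper open.
Joint ranges: [-2.59, 2.59], [-0.33, 1.99], [-1.39, 1.29], [0.1, 2.45], [-1.04, 4.18], [0.21, 1.99], [-2.66, 2.66]. Speed limits (rad/s): [2.57, 2.57, 3.14, 3.14, 3.14, 3.14, 3.14].

### API

Orientations are given as a unit quaternion [x, y, z, w].
In Python, from cell import bot, vision, job gives the robot as it stands.
- The arm moves only by the shell command python3 -m pendant 'ROWS' [FORCE]. ROWS is JSON, a list of rows, each an object of numbers: "fingers": the closure, from -1 (fully open) to 1 (shut); "dx", "dy", "dz": the shift along the world's x, y, z in mm; "roll": the turn about the world's z in rad. A call has exactly 5 rows; each row is the pose to reach, as a shift and turn from the pose commanded when the call began; what a row does not reach only later rows make up. A row lasts 1/12 s, in which the tool goes at most 41.7 mm and 7.16 degrees, less where a joint would pass 70% of its speed; a pose out of reach is approached as far as the arm can. A call with a gripper value outside its range is refused whole. The fingers move at their own pace and stop on an object; FORCE is the grip in N (left out, the last holds). Time passes only in rows, so rows that repeat a pose let the fingers close, or fill a call up. It gives the time, the measured TCP pose, the force, the opening and the grip force at its end, in the units of the state.
- bot.get_obs(): the state, without advancing time (a new reading comes with each control period).
- vision.grab_frame(name): name is "scene" or "top" or "wrist"; returns a dict with "frame" (480x640x3 uint8, red, green, blue), "range_z" (480x640 float32, m along the optical axis (not along the pixel's ray), 0 where there is no reading), "fov_y" (degrees; the focal length in pixels is half the picture's height over the tangent of half this angle, whatever the lens; pixels are square), "cx", "cy" (the principal point, pixels), "origin" and "attitude" of the camera in the world. Camera axes: x right, y down, z forward; pixel columns grow to the right and rows downward; lengths in m; the calibration is good to about 2 mm. A picture is of the moment at which its call begins.
- job.sign_off(): hands the job in; it is judged then, once.
The state is a dict: "time_s": time; "qpos": joint angles; "qd": joint speeds; "tau": joint torques, N m; "ee_pos": TCP position; "tcp_rot": TCP orientation; "wrist_force": force on the tool from outside, world axes, zero at the start; "ft_torque": the same for the moment, N m; "finger_gap": finger opening in m; "grip_force": force on a finger pad.
Only numpy, scipy, OpenCV 4.12 (cv2) and the standard library are available. Lean on these libraries where they do the work, as an engineer would, in place of code of your own. Each camera call takes 0.05 s, during which the arm holds its last target. There are 200 camera calls.

## Working session

There is one attempt and no reset: what is moved stays moved. The work goes in short steps, Python scripts to look and compute and a shell command to move; the robot and the scene stay as the last step left them, time stands still between calls to the robot, and variables do not carry over. Pictures are saved under pics/ and viewed, at most 10 in all, crops included, and the job is handed in when it is done.

```bash
ls; mkdir -p pics; cat > h.py <<'E'
import numpy as np, cv2
from cell import bot, vision, job
from scipy.spatial.transform import Rotation as R
def grab(n):
    f=vision.grab_frame(n); np.savez('/tmp/%s.npz'%n,**f); return f
def load(n):
    return dict(np.load('/tmp/%s.npz'%n))
def att(f):
    a=np.array(f['attitude'],float); return a if a.shape==(3,3) else R.from_quat(a).as_matrix()
def rays(f,uv):
    F=240/np.tan(np.radians(float(f['fov_y']))/2)
    uv=np.atleast_2d(uv).astype(float)
    return np.c_[(uv[:,0]-f['cx'])/F,(uv[:,1]-f['cy'])/F,np.ones(len(uv))]@att(f).T
def onplane(f,uv,z):
    d=rays(f,uv); o=np.array(f['origin']); return o+d*((z-o[2])/d[:,2])[:,None]
def cloud(f):
    v,u=np.mgrid[0:480,0:640]
    P=np.array(f['origin'])+rays(f,np.c_[u.ravel(),v.ravel()])*f['range_z'].reshape(-1,1)
    return P.reshape(480,640,3)
E
python3 - <<'E'
from h import *
print(bot.get_obs())
for n in('top','scene'):
    f=grab(n); cv2.imwrite(f'pics/{n}0.png',f['frame'][...,::-1]); print(n,f['origin'],f['attitude'],f['fov_y'],f['cx'],f['cy'],(f['range_z']>0).mean())
E
```

```text
pics
{'time_s': 0.0, 'qpos': array([-1.37586458,  0.46947778, -0.04858043,  1.53370893,  0.02414342,
        1.14096242, -0.08232959]), 'qd': array([ 0.00011915,  0.00120062,  0.00010256, -0.00027312, -0.00062198,
        0.00042648,  0.00027713]), 'tau': array([-2.48677397e-04, -5.07986641e+01, -8.03110027e-02, -2.36153573e+01,
       -6.11819839e-02,  3.80179903e-02,  1.87353039e-04]), 'ee_pos': array([0.14970932, 0.65759761, 0.23246851]), 'tcp_rot': array([ 1.11678582e-01,  9.93743893e-01, -9.83455164e-04, -5.15744457e-05]), 'wrist_force': array([-0.18731981, -0.20745448, -0.57373541]), 'ft_torque': array([ 0.03359211, -0.01569496, -0.03827421]), 'grip_force': 0.0, 'finger_gap': 0.08677389803658396}
top [0.41784315 0.03966576 1.02633186] [-0.69844822  0.71380273 -0.03595336  0.0369201 ] 55.31269040279566 315.5334876420268 234.35573228979553 0.995927734375
scene [0.85334007 0.49823094 0.7794777 ] [ 0.31039311  0.88874131 -0.32083202 -0.10422005] 54.42761150395842 325.31064370293007 241.02515994105954 0.9961263020833333
```

View pics/top0.png

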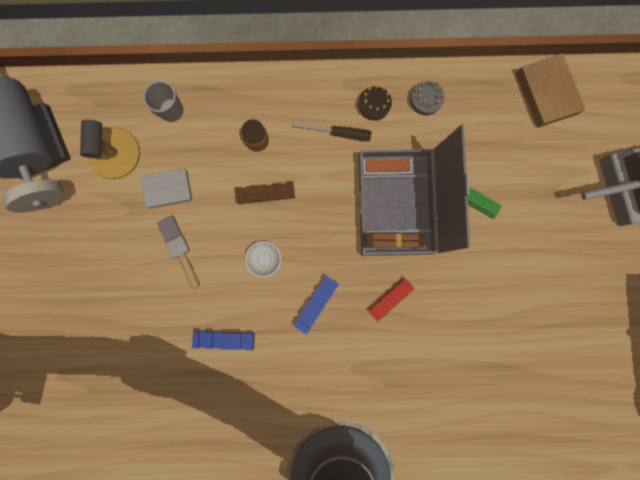

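View pics/scene0.png

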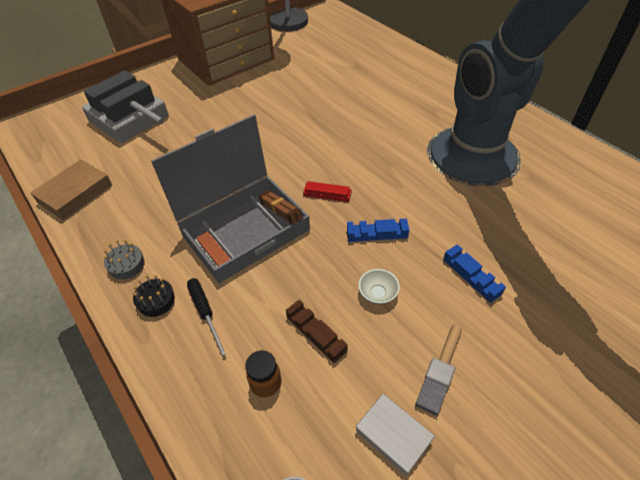

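The dark brown grooved block is at top (265,192) and scene (316,330). The blue look-alikes are at (316,305) and (222,341); being blue, they're not the one meant. The clamp (brass band) is at (397,240), its front end on the left rim. The stone is at (388,166), with red and green decoys outside the case. The case front faces image-left (+y), and the lid stands on the right.

```bash
python3 - <<'E'
from h import *
f=load('top'); P=cloud(f); hsv=cv2.cvtColor(f['frame'],cv2.COLOR_RGB2HSV)
def rect(m,z,name):
    n,l,s,c=cv2.connectedComponentsWithStats(m.astype(np.uint8)); k=1+np.argmax(s[1:,4])
    v,u=np.where(l==k); 
    q=onplane(f,np.c_[u,v],z)[:,:2].astype(np.float32)
    r=cv2.minAreaRect(q*1000); print(name,np.round(r[0],1),np.round(r[1],1),round(r[2],1),'z',np.percentile(P[l==k][:,2],[5,50,95]).round(4),'n',len(u)); return r
roi=np.zeros((480,640),bool); 
def R_(u0,v0,u1,v1):
    r=roi.copy(); r[v0:v1,u0:u1]=1; return r
Z=P[...,2]
print('bench z',np.median(Z[280:330,420:470]))
rect(R_(225,170,305,215)&(Z>.010),.028,'block')
rect(R_(235,230,295,290)&(Z>.010),.028,'dish')
rect(R_(350,140,440,265)&(Z>.035)&(Z<.056)&(P[...,1]>-.15),.045,'rim')
rect(R_(350,140,450,265)&(hsv[...,1]>110)&(hsv[...,0]<25)&(P[...,0]<.55)&(Z>.012),.045,'clamp')
rect(R_(355,150,420,180)&(hsv[...,1]>110)&(hsv[...,0]<25),.027,'stone')
m=R_(425,100,480,265)&(Z>.06); p=P[m]; print('lid',p.min(0).round(3),p.max(0).round(3)); 
for a,b in((.06,.08),(.1,.12),(.16,.18),(.18,.22)):
    s=p[(p[:,2]>a)&(p[:,2]<b)]; print(a,np.median(s,0).round(3) if len(s) else 0)
mc=(R_(358,228,430,252)); c=P[mc]; s=c[(c[:,2]>.02)]
for y in np.arange(-.15,.04,.02):
    t=s[abs(s[:,1]-y)<.01]; print(round(y,2),np.percentile(t[:,2],[10,50,90]).round(3) if len(t) else 0)
g=load('scene')['frame']
a=cv2.resize(g[110:370,140:410],None,fx=2.2,fy=2.2,interpolation=cv2.INTER_CUBIC)
cv2.imwrite('pics/crop1.png',a[...,::-1])
E
```

```text
bench z -0.0009183025571098957
block [617.1 150.7] [ 38.  130.2] 5.2 z [0.0127 0.0256 0.0295] n 960
dish [470.3 156.1] [76.  76.6] 44.2 z [0.0108 0.0189 0.0282] n 676
rim [ 588.2 -103. ] [230.5  93. ] 0.0 z [0.0367 0.0445 0.0536] n 819
clamp [ 502.5 -126.4] [129.2  28.1] 88.7 z [0.0281 0.0485 0.0674] n 781
stone [ 673.6 -123.8] [26.7 96.9] 0.4 z [0.0235 0.0263 0.0293] n 516
lid [ 0.418 -0.239  0.06 ] [0.703 0.04  1.026]
0.06 [ 0.588 -0.223  0.07 ]
0.1 [ 0.587 -0.226  0.11 ]
0.16 [ 0.586 -0.23   0.17 ]
0.18 [ 0.585 -0.232  0.199]
-0.15 [0.028 0.042 0.045]
-0.13 [0.039 0.048 0.051]
-0.11 [0.04  0.054 0.058]
-0.09 [0.041 0.061 0.065]
-0.07 [0.039 0.061 0.068]
-0.05 0
-0.03 0
-0.01 0
0.01 0
0.03 [1.026 1.026 1.026]
```

View pics/crop1.png

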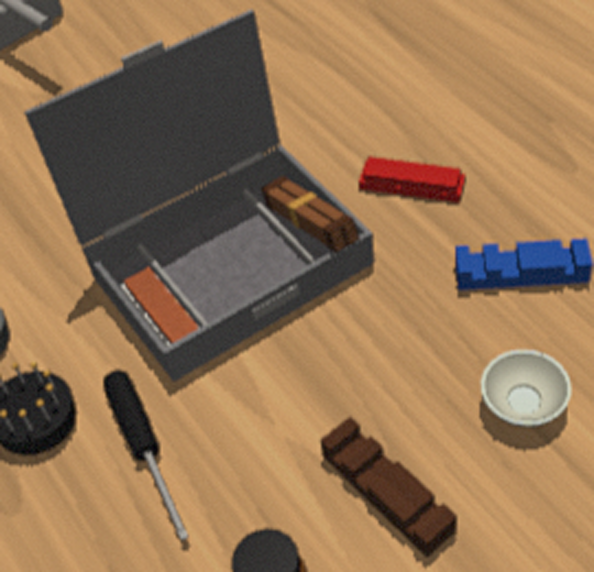

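Crop confirms it: the brown three-groove block is the block, the clamp is propped on the front rim in the −x bay, and the stone is in the +x bay. Moving above the block.

```bash

python3 -m pendant '[{"dx":30,"dy":-25,"roll":-0.08,"fingers":-1},{"dx":55,"dy":-55,"roll":-0.16,"fingers":-1},{"dx":80,"dy":-85,"roll":-0.24,"fingers":-1},{"dx":105,"dy":-115,"roll":-0.32,"fingers":-1},{"dx":130,"dy":-140,"roll":-0.4,"fingers":-1}]' 40
python3 -m pendant '[{"dx":25,"dy":-28,"roll":-0.08,"fingers":-1},{"dx":50,"dy":-56,"roll":-0.16,"fingers":-1},{"dx":75,"dy":-84,"roll":-0.24,"fingers":-1},{"dx":100,"dy":-112,"roll":-0.32,"fingers":-1},{"dx":125,"dy":-140,"roll":-0.4,"fingers":-1}]'
python3 -m pendant '[{"dx":25,"dy":-28,"roll":-0.08,"fingers":-1},{"dx":50,"dy":-56,"roll":-0.16,"fingers":-1},{"dx":75,"dy":-84,"roll":-0.24,"fingers":-1},{"dx":100,"dy":-112,"roll":-0.32,"fingers":-1},{"dx":125,"dy":-140,"roll":-0.4,"fingers":-1}]'
```

```text
invalid input at $[0]: expected keys fingers, dx, dy, dz, roll
invalid input at $[0]: expected keys fingers, dx, dy, dz, roll
invalid input at $[0]: expected keys fingers, dx, dy, dz, roll
```

```bash

python3 -m pendant '[{"dx":30,"dy":-25,"dz":0,"roll":-0.08,"fingers":-1},{"dx":55,"dy":-55,"dz":0,"roll":-0.16,"fingers":-1},{"dx":80,"dy":-85,"dz":0,"roll":-0.24,"fingers":-1},{"dx":105,"dy":-115,"dz":0,"roll":-0.32,"fingers":-1},{"dx":130,"dy":-140,"dz":0,"roll":-0.4,"fingers":-1}]' 40
python3 -m pendant '[{"dx":25,"dy":-28,"dz":0,"roll":-0.08,"fingers":-1},{"dx":50,"dy":-56,"dz":0,"roll":-0.16,"fingers":-1},{"dx":75,"dy":-84,"dz":0,"roll":-0.24,"fingers":-1},{"dx":100,"dy":-112,"dz":0,"roll":-0.32,"fingers":-1},{"dx":125,"dy":-140,"dz":0,"roll":-0.4,"fingers":-1}]'
python3 -m pendant '[{"dx":25,"dy":-28,"dz":0,"roll":-0.08,"fingers":-1},{"dx":50,"dy":-56,"dz":0,"roll":-0.16,"fingers":-1},{"dx":75,"dy":-84,"dz":0,"roll":-0.24,"fingers":-1},{"dx":100,"dy":-112,"dz":0,"roll":-0.32,"fingers":-1},{"dx":125,"dy":-140,"dz":0,"roll":-0.4,"fingers":-1}]'
```

```text
time_s: 0.52
ee_pos: [0.2808, 0.5156, 0.2331]
tcp_rot: [0.309, 0.951, -0.001, 0.0]
wrist_force: [0.9, 0.5, -0.1]
finger_gap: 0.0873
grip_force: 0.0
time_s: 0.93
ee_pos: [0.4055, 0.3764, 0.2333]
tcp_rot: [0.491, 0.871, -0.0, -0.0]
wrist_force: [-0.4, -0.0, 0.4]
finger_gap: 0.0869
grip_force: 0.0
time_s: 1.35
ee_pos: [0.5304, 0.2366, 0.2334]
tcp_rot: [0.655, 0.756, -0.0, -0.0]
wrist_force: [0.7, 0.2, -1.0]
finger_gap: 0.087
grip_force: 0.0
```

```bash

python3 -m pendant '[{"dx":30,"dy":-28,"dz":0,"roll":-0.03,"fingers":-1},{"dx":60,"dy":-56,"dz":0,"roll":-0.06,"fingers":-1},{"dx":88,"dy":-85,"dz":0,"roll":-0.06,"fingers":-1},{"dx":88,"dy":-85,"dz":-35,"roll":-0.06,"fingers":-1},{"dx":88,"dy":-85,"dz":-35,"roll":-0.06,"fingers":-1}]'
python3 - <<'E'
from h import *
f=grab('wrist'); cv2.imwrite('pics/w1.png',f['frame'][...,::-1]); P=cloud(f); Z=P[...,2]
hsv=cv2.cvtColor(f['frame'],cv2.COLOR_RGB2HSV)
m=((Z>.024)&(Z<.034)&(abs(P[...,0]-.619)<.06)&(abs(P[...,1]-.151)<.09)).astype(np.uint8)
m=cv2.morphologyEx(m,cv2.MORPH_CLOSE,np.ones((3,3)))
q=P[m>0][:,:2].astype(np.float32)*1000; print(len(q),cv2.minAreaRect(q),np.median(Z[m>0]))
# jar
j=P[(Z>.06)&(Z<.09)&(P[...,0]>.66)]; print('jar',len(j), j.min(0) if len(j) else 0, j.max(0) if len(j) else 0)
P=cloud(load('top')); j=P[(P[...,2]>.065)&(P[...,2]<.085)&(abs(P[...,0]-.73)<.06)&(abs(P[...,1]-.17)<.05)]
print('jar top',len(j),j.min(0),j.max(0))
E
```

```text
time_s: 1.77
ee_pos: [0.6161, 0.1491, 0.1933]
tcp_rot: [0.678, 0.735, -0.004, -0.002]
wrist_force: [-1.5, 0.9, -1.2]
finger_gap: 0.0873
grip_force: 0.0
3894 ((617.4080200195312, 156.23483276367188), (34.05416488647461, 135.17396545410156), 5.125670909881592) 0.028080475467696264
jar 3656 [0.71765656 0.14820395 0.06001403] [0.7671049  0.19762254 0.07741532]
jar top 430 [0.71883699 0.14611748 0.06561776] [0.76949503 0.19529001 0.07900763]
```

View pics/w1.png

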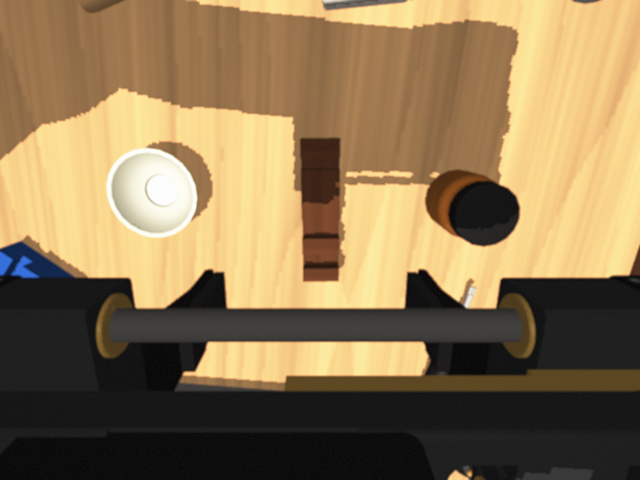

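The wrist view shows the block at (320,210), lined up between the fingers, with the dish left at (152,193) and the jar right at (483,212), both clear. Descending and gripping.

```bash

python3 -m pendant '[{"dx":-1,"dy":2,"dz":-35,"roll":0,"fingers":-1},{"dx":-1,"dy":2,"dz":-75,"roll":0,"fingers":-1},{"dx":-1,"dy":2,"dz":-115,"roll":0,"fingers":-1},{"dx":-1,"dy":2,"dz":-150,"roll":0,"fingers":-1},{"dx":-1,"dy":2,"dz":-172,"roll":0,"fingers":-1}]'
python3 -m pendant '[{"dx":0,"dy":0,"dz":0,"roll":0,"fingers":-1},{"dx":0,"dy":0,"dz":0,"roll":0,"fingers":1},{"dx":0,"dy":0,"dz":0,"roll":0,"fingers":1},{"dx":0,"dy":0,"dz":0,"roll":0,"fingers":1},{"dx":0,"dy":0,"dz":0,"roll":0,"fingers":1}]' 40
python3 -m pendant '[{"dx":0,"dy":0,"dz":0,"roll":0,"fingers":1},{"dx":0,"dy":0,"dz":0,"roll":0,"fingers":1},{"dx":0,"dy":0,"dz":0,"roll":0,"fingers":1},{"dx":0,"dy":0,"dz":0,"roll":0,"fingers":1},{"dx":0,"dy":0,"dz":20,"roll":0,"fingers":1}]'
```

```text
time_s: 2.23
ee_pos: [0.6145, 0.1572, 0.0241]
tcp_rot: [0.675, 0.738, -0.001, -0.002]
wrist_force: [0.4, 0.3, 0.0]
finger_gap: 0.087
grip_force: 0.0
time_s: 2.65
ee_pos: [0.6182, 0.1558, 0.029]
tcp_rot: [0.676, 0.737, 0.002, 0.001]
wrist_force: [-0.2, -0.6, -0.7]
finger_gap: 0.0677
grip_force: 0.0
time_s: 3.07
ee_pos: [0.6141, 0.1547, 0.0435]
tcp_rot: [0.676, 0.737, -0.003, -0.002]
wrist_force: [1.2, 0.1, -0.6]
finger_gap: 0.0347
grip_force: 0.2
```

```bash

python3 -m pendant '[{"dx":0,"dy":0,"dz":0,"roll":0,"fingers":-0.2},{"dx":0,"dy":0,"dz":-14,"roll":0,"fingers":-0.2},{"dx":0,"dy":0,"dz":-27,"roll":0,"fingers":-0.2},{"dx":0,"dy":0,"dz":-27,"roll":0,"fingers":1},{"dx":0,"dy":0,"dz":-27,"roll":0,"fingers":1}]' 40
python3 -m pendant '[{"dx":0,"dy":0,"dz":0,"roll":0,"fingers":1},{"dx":0,"dy":0,"dz":0,"roll":0,"fingers":1},{"dx":0,"dy":0,"dz":0,"roll":0,"fingers":1},{"dx":0,"dy":0,"dz":0,"roll":0,"fingers":1},{"dx":0,"dy":0,"dz":0,"roll":0,"fingers":1}]'
python3 -m pendant '[{"dx":0,"dy":0,"dz":20,"roll":0,"fingers":1},{"dx":0,"dy":0,"dz":40,"roll":0,"fingers":1},{"dx":0,"dy":0,"dz":70,"roll":0,"fingers":1},{"dx":0,"dy":0,"dz":105,"roll":0,"fingers":1},{"dx":0,"dy":0,"dz":105,"roll":0,"fingers":1}]'
```

```text
time_s: 3.48
ee_pos: [0.6151, 0.1548, 0.0173]
tcp_rot: [0.676, 0.737, -0.002, -0.001]
wrist_force: [0.7, 0.7, -0.7]
finger_gap: 0.0443
grip_force: 0.0
time_s: 3.9
ee_pos: [0.6166, 0.1552, 0.0196]
tcp_rot: [0.676, 0.737, -0.0, -0.0]
wrist_force: [-0.2, 0.5, -1.3]
finger_gap: 0.0335
grip_force: 40.0
time_s: 4.32
ee_pos: [0.6211, 0.1558, 0.1316]
tcp_rot: [0.676, 0.737, 0.005, 0.003]
wrist_force: [0.8, 0.4, -1.0]
finger_gap: 0.0339
grip_force: 40.0
```

```bash

python3 -m pendant '[{"dx":-4,"dy":-30,"dz":0,"roll":-0.02,"fingers":1},{"dx":-8,"dy":-60,"dz":0,"roll":-0.04,"fingers":1},{"dx":-12,"dy":-90,"dz":0,"roll":-0.06,"fingers":1},{"dx":-16,"dy":-120,"dz":0,"roll":-0.08,"fingers":1},{"dx":-20,"dy":-150,"dz":0,"roll":-0.09,"fingers":1}]'
python3 -m pendant '[{"dx":-2,"dy":-35,"dz":0,"roll":0,"fingers":1},{"dx":-4,"dy":-70,"dz":0,"roll":0,"fingers":1},{"dx":-8,"dy":-110,"dz":0,"roll":0,"fingers":1},{"dx":-9,"dy":-142,"dz":0,"roll":0,"fingers":1},{"dx":-9,"dy":-142,"dz":0,"roll":0,"fingers":1}]'
python3 - <<'E'
from h import *
o=bot.get_obs(); print(o['ee_pos'])
f=grab('wrist'); a=f['frame'][...,::-1]; t=grab('top')['frame'][130:280,330:530,::-1]
t=cv2.resize(t,None,fx=2,fy=2); a=cv2.resize(a,(400,300)); cv2.imwrite('pics/w2.png',np.hstack([a,t])); P=cloud(f); Z=P[...,2]
h=o['ee_pos'][2]-.0196+.028
m=((abs(Z-h)<.006)&(abs(P[...,0]-.588)<.03)&(abs(P[...,1]+.137)<.1)).astype(np.uint8)
q=P[m>0][:,:2].astype(np.float32)*1000; print(h,len(q),cv2.minAreaRect(q))
m=(abs(Z-.045)<.004)&(abs(P[...,0]-.588)<.14)&(abs(P[...,1]+.137)<.12); q=P[m]; print('rim',q.min(0),q.max(0)); 
for x in(.56,.62): s=q[abs(q[:,0]-x)<.02]; print(x,np.percentile(s[s[:,1]>-.1][:,1],[3,50,97]))
E
```

```text
time_s: 4.73
ee_pos: [0.5961, 0.0039, 0.1244]
tcp_rot: [0.708, 0.706, 0.0, -0.0]
wrist_force: [0.5, -0.7, -2.1]
finger_gap: 0.0337
grip_force: 40.0
time_s: 5.15
ee_pos: [0.5859, -0.1469, 0.1252]
tcp_rot: [0.712, 0.702, -0.002, 0.002]
wrist_force: [0.2, -1.4, -1.1]
finger_gap: 0.0338
grip_force: 40.0
[ 0.5859148  -0.14690149  0.12521403]
0.1336140306103594 12667 ((585.0399169921875, -132.15379333496094), (96.57009887695312, 52.63020324707031), 89.31610107421875)
rim [ 0.47115388 -0.22030173  0.04100594] [ 0.70264708 -0.0582211   0.04899727]
0.56 [-0.06366438 -0.06123934 -0.05884572]
0.62 [-0.06381895 -0.06144382 -0.05903951]
```

View pics/w2.png

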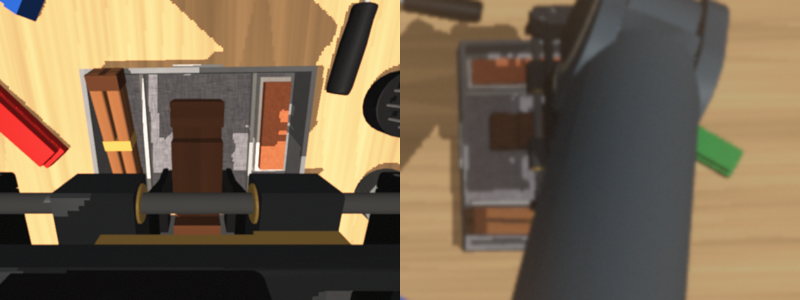

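The wrist view shows the block held lengthwise over the middle bay. The ribs are at (147,125) and (252,120), with the clamp left at (115,130) and the stone right at (275,125). Lowering partway and letting it settle.

```bash

python3 -m pendant '[{"dx":0,"dy":0,"dz":-10,"roll":0,"fingers":1},{"dx":0,"dy":0,"dz":-25,"roll":0,"fingers":1},{"dx":0,"dy":0,"dz":-40,"roll":0,"fingers":1},{"dx":0,"dy":0,"dz":-40,"roll":0,"fingers":1},{"dx":0,"dy":0,"dz":-40,"roll":0,"fingers":1}]'
python3 -m pendant '[{"dx":0,"dy":0,"dz":0,"roll":0,"fingers":1},{"dx":0,"dy":0,"dz":0,"roll":0,"fingers":1},{"dx":0,"dy":0,"dz":0,"roll":0,"fingers":1},{"dx":0,"dy":0,"dz":0,"roll":0,"fingers":1},{"dx":0,"dy":0,"dz":0,"roll":0,"fingers":1}]'
```

```text
time_s: 5.67
ee_pos: [0.5872, -0.1347, 0.0832]
tcp_rot: [0.707, 0.707, -0.001, -0.001]
wrist_force: [-0.8, -0.3, -1.9]
finger_gap: 0.0336
grip_force: 40.0
time_s: 6.08
ee_pos: [0.588, -0.1368, 0.0851]
tcp_rot: [0.708, 0.706, 0.0, 0.0]
wrist_force: [-0.8, -0.9, -2.3]
finger_gap: 0.0334
grip_force: 40.0
```

```bash

python3 -m pendant '[{"dx":-1,"dy":0,"dz":-15,"roll":0,"fingers":1},{"dx":-1,"dy":0,"dz":-30,"roll":0,"fingers":1},{"dx":-1,"dy":0,"dz":-42,"roll":0,"fingers":1},{"dx":-1,"dy":0,"dz":-50,"roll":0,"fingers":1},{"dx":-1,"dy":0,"dz":-54,"roll":0,"fingers":1}]'
python3 -m pendant '[{"dx":0,"dy":0,"dz":-2,"roll":0,"fingers":1},{"dx":0,"dy":0,"dz":-4,"roll":0,"fingers":1},{"dx":0,"dy":0,"dz":-6,"roll":0,"fingers":1},{"dx":0,"dy":0,"dz":-6,"roll":0,"fingers":1},{"dx":0,"dy":0,"dz":-6,"roll":0,"fingers":1}]'
```

```text
time_s: 6.5
ee_pos: [0.5862, -0.1366, 0.0293]
tcp_rot: [0.708, 0.706, -0.0, -0.001]
wrist_force: [-0.2, 0.3, -2.3]
finger_gap: 0.0338
grip_force: 40.0
time_s: 6.92
ee_pos: [0.587, -0.1369, 0.0249]
tcp_rot: [0.708, 0.706, 0.0, 0.0]
wrist_force: [-0.9, 0.2, -0.6]
finger_gap: 0.0334
grip_force: 40.0
```

```bash

python3 -m pendant '[{"dx":0,"dy":0,"dz":0,"roll":0,"fingers":-0.26},{"dx":0,"dy":0,"dz":0,"roll":0,"fingers":-0.26},{"dx":0,"dy":0,"dz":0,"roll":0,"fingers":-0.26},{"dx":0,"dy":0,"dz":20,"roll":0,"fingers":-0.26},{"dx":0,"dy":0,"dz":60,"roll":0,"fingers":-0.26}]'
python3 -m pendant '[{"dx":0,"dy":0,"dz":40,"roll":0,"fingers":-0.26},{"dx":-20,"dy":25,"dz":60,"roll":0,"fingers":1},{"dx":-40,"dy":55,"dz":60,"roll":0,"fingers":1},{"dx":-60,"dy":90,"dz":60,"roll":0,"fingers":1},{"dx":-85,"dy":117,"dz":60,"roll":0,"fingers":1}]'
python3 -m pendant '[{"dx":0,"dy":0,"dz":0,"roll":0,"fingers":1},{"dx":0,"dy":0,"dz":-15,"roll":0,"fingers":1},{"dx":0,"dy":0,"dz":-35,"roll":0,"fingers":1},{"dx":0,"dy":0,"dz":-60,"roll":0,"fingers":1},{"dx":0,"dy":0,"dz":-60,"roll":0,"fingers":1}]'
python3 - <<'E'
from h import *
f=grab('wrist'); b=grab('scene')['frame'][100:280,130:340,::-1]; a=f['frame'][...,::-1]
cv2.imwrite('pics/w3.png',np.hstack([cv2.resize(a,(400,300)),cv2.resize(b,(350,300))])); 
print(bot.get_obs()['ee_pos'])
E
```

```text
time_s: 7.33
ee_pos: [0.5835, -0.1358, 0.0813]
tcp_rot: [0.708, 0.706, -0.003, -0.004]
wrist_force: [0.8, 0.3, 0.2]
finger_gap: 0.0532
grip_force: 0.0
time_s: 7.75
ee_pos: [0.502, -0.0175, 0.1455]
tcp_rot: [0.708, 0.706, 0.001, 0.001]
wrist_force: [1.2, 1.1, -0.4]
finger_gap: 0.0354
grip_force: 0.0
time_s: 8.17
ee_pos: [0.4991, -0.0197, 0.0816]
tcp_rot: [0.708, 0.706, -0.003, -0.002]
wrist_force: [-0.2, -0.1, -1.1]
finger_gap: 0.0045
grip_force: 0.0
[ 0.5015292  -0.02021931  0.08456483]
```

View pics/w3.png

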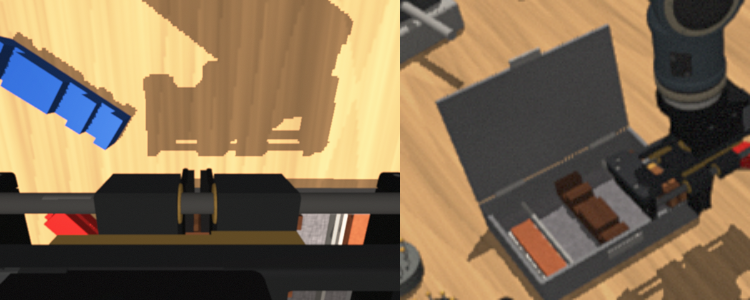

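The right half shows the block flat in the middle bay at (590,205), with the shut fingers at the clamp end. Pushing the clamp home.

```bash

python3 -m pendant '[{"dx":0,"dy":0,"dz":-21,"roll":0,"fingers":1},{"dx":0,"dy":0,"dz":-21,"roll":0,"fingers":1},{"dx":0,"dy":-10,"dz":-21,"roll":0,"fingers":1},{"dx":0,"dy":-18,"dz":-21,"roll":0,"fingers":1},{"dx":0,"dy":-25,"dz":-21,"roll":0,"fingers":1}]' 20
python3 -m pendant '[{"dx":0,"dy":-4,"dz":0,"roll":0,"fingers":1},{"dx":0,"dy":-8,"dz":0,"roll":0,"fingers":1},{"dx":0,"dy":-12,"dz":0,"roll":0,"fingers":1},{"dx":0,"dy":-16,"dz":0,"roll":0,"fingers":1},{"dx":0,"dy":-20,"dz":0,"roll":0,"fingers":1}]'
python3 -m pendant '[{"dx":0,"dy":-2,"dz":0,"roll":0,"fingers":1},{"dx":0,"dy":-4,"dz":0,"roll":0,"fingers":1},{"dx":0,"dy":-6,"dz":0,"roll":0,"fingers":1},{"dx":0,"dy":-6,"dz":0,"roll":0,"fingers":1},{"dx":0,"dy":-6,"dz":0,"roll":0,"fingers":1}]'
python3 - <<'E'
from h import *
f=grab('wrist'); P=cloud(grab('scene')); Z=P[...,2]
m=(abs(P[...,0]-.501)<.012)&(P[...,1]<-.06)&(P[...,1]>-.21); q=P[m]
for y in np.arange(-.2,-.05,.02):
    t=q[abs(q[:,1]-y)<.01]; print(round(y,2),len(t),np.percentile(t[:,2],[10,50,90]).round(3) if len(t) else 0)
E
```

```text
time_s: 8.68
ee_pos: [0.5026, -0.0465, 0.065]
tcp_rot: [0.709, 0.706, 0.001, 0.001]
wrist_force: [-0.1, 0.3, 0.4]
finger_gap: 0.0005
grip_force: 0.0
time_s: 9.1
ee_pos: [0.5018, -0.0651, 0.0636]
tcp_rot: [0.708, 0.706, 0.0, 0.0]
wrist_force: [-0.1, -0.5, -0.7]
finger_gap: 0.0006
grip_force: 0.0
time_s: 9.52
ee_pos: [0.5018, -0.0707, 0.0635]
tcp_rot: [0.708, 0.706, 0.0, -0.0]
wrist_force: [-0.2, 0.0, -0.3]
finger_gap: 0.0003
grip_force: 0.0
-0.2 4 [0.028 0.029 0.031]
-0.18 29 [0.028 0.03  0.032]
-0.16 15 [0.025 0.029 0.031]
-0.14 41 [0.028 0.031 0.032]
-0.12 63 [0.026 0.03  0.409]
-0.1 262 [0.029 0.414 0.429]
-0.08 183 [0.031 0.407 0.437]
-0.06 188 [0.054 0.426 0.447]
```

The clamp top now reads 0.029 m along its whole length, so it has dropped flat (24 + 5 mm). Next: up, over the lid, and down behind it.

```bash

python3 -m pendant '[{"dx":0,"dy":0,"dz":38,"roll":0,"fingers":1},{"dx":0,"dy":0,"dz":76,"roll":0,"fingers":1},{"dx":0,"dy":0,"dz":114,"roll":0,"fingers":1},{"dx":0,"dy":0,"dz":152,"roll":0,"fingers":1},{"dx":0,"dy":0,"dz":195,"roll":0,"fingers":1}]'
python3 -m pendant '[{"dx":0,"dy":0,"dz":0,"roll":0,"fingers":1},{"dx":20,"dy":-25,"dz":0,"roll":0,"fingers":1},{"dx":40,"dy":-55,"dz":0,"roll":0,"fingers":1},{"dx":60,"dy":-85,"dz":0,"roll":0,"fingers":1},{"dx":85,"dy":-115,"dz":0,"roll":0,"fingers":1}]'
python3 -m pendant '[{"dx":0,"dy":-36,"dz":0,"roll":0,"fingers":1},{"dx":0,"dy":-72,"dz":0,"roll":0,"fingers":1},{"dx":0,"dy":-110,"dz":0,"roll":0,"fingers":1},{"dx":0,"dy":-110,"dz":0,"roll":0,"fingers":1},{"dx":0,"dy":-110,"dz":-15,"roll":0,"fingers":1}]'
python3 - <<'E'
from h import *
P=cloud(grab('scene')); b=load('scene')['frame'][60:300,120:420,::-1]
cv2.imwrite('pics/s4.png',cv2.resize(b,(750,600)))
q=P[(abs(P[...,0]-.587)<.09)&(P[...,1]<-.19)&(P[...,1]>-.3)&(P[...,2]>.06)&(P[...,2]<.22)]
for z in np.arange(.07,.23,.03): t=q[abs(q[:,2]-z)<.01]; print(round(z,2),len(t),np.median(t[:,1]) if len(t) else 0)
q=P[(abs(P[...,0]-.587)<.1)&(abs(P[...,1]+.1385)<.07)&(P[...,2]<.1)];print('max z inside',np.percentile(q[:,2],[90,99,100]))
E
```

```text
time_s: 10.03
ee_pos: [0.5009, -0.0706, 0.2586]
tcp_rot: [0.708, 0.706, -0.0, -0.0]
wrist_force: [2.4, 1.2, -1.6]
finger_gap: 0.0006
grip_force: 0.0
time_s: 10.45
ee_pos: [0.587, -0.1866, 0.2572]
tcp_rot: [0.708, 0.706, 0.0, -0.0]
wrist_force: [1.1, 1.0, 1.2]
finger_gap: 0.0005
grip_force: 0.0
time_s: 10.87
ee_pos: [0.5868, -0.3005, 0.2444]
tcp_rot: [0.71, 0.704, 0.0, 0.003]
wrist_force: [0.7, 1.0, 0.9]
finger_gap: 0.0005
grip_force: 0.0
0.07 578 -0.2200126233038543
0.1 630 -0.22240371514321117
0.13 671 -0.22479981072112148
0.16 721 -0.2271357293519894
0.19 776 -0.22957255491542056
0.22 68 -0.23235392071426808
max z inside [0.03324973 0.03590964 0.03819639]
```

View pics/s4.png

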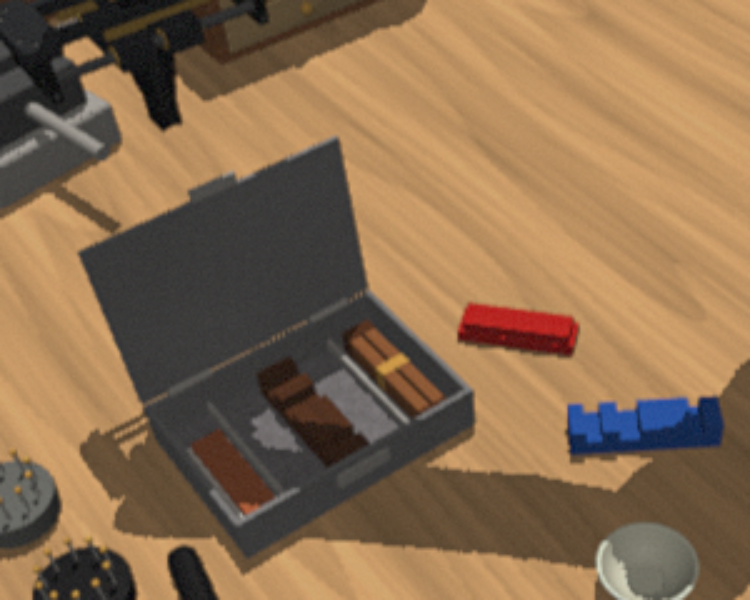

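All parts lie flat in their bays (stone (230,470), block (315,410), clamp (395,365)), and the fingers are behind the lid. Closing the lid.

```bash

python3 -m pendant '[{"dx":0,"dy":0,"dz":-25,"roll":0,"fingers":1},{"dx":0,"dy":0,"dz":-47,"roll":0,"fingers":1},{"dx":0,"dy":15,"dz":-47,"roll":0,"fingers":1},{"dx":0,"dy":30,"dz":-47,"roll":0,"fingers":1},{"dx":0,"dy":45,"dz":-47,"roll":0,"fingers":1}]'
python3 -m pendant '[{"dx":0,"dy":10,"dz":0,"roll":0,"fingers":1},{"dx":0,"dy":20,"dz":0,"roll":0,"fingers":1},{"dx":0,"dy":30,"dz":0,"roll":0,"fingers":1},{"dx":0,"dy":40,"dz":-1,"roll":0,"fingers":1},{"dx":0,"dy":48,"dz":-2,"roll":0,"fingers":1}]'
python3 -m pendant '[{"dx":0,"dy":8,"dz":-2,"roll":0,"fingers":1},{"dx":0,"dy":16,"dz":-4,"roll":0,"fingers":1},{"dx":0,"dy":24,"dz":-6,"roll":0,"fingers":1},{"dx":0,"dy":32,"dz":-9,"roll":0,"fingers":1},{"dx":0,"dy":38,"dz":-12,"roll":0,"fingers":1}]'
```

```text
time_s: 11.33
ee_pos: [0.5874, -0.2485, 0.1959]
tcp_rot: [0.708, 0.706, 0.001, 0.0]
wrist_force: [0.2, -0.6, 0.3]
finger_gap: 0.0003
grip_force: 0.0
time_s: 11.75
ee_pos: [0.5875, -0.2019, 0.194]
tcp_rot: [0.708, 0.706, 0.001, 0.001]
wrist_force: [1.7, -2.4, 0.1]
finger_gap: 0.0
grip_force: 1.3
time_s: 12.17
ee_pos: [0.5867, -0.1636, 0.1807]
tcp_rot: [0.708, 0.706, 0.0, -0.0]
wrist_force: [1.4, -2.0, -0.3]
finger_gap: 0.0005
grip_force: 1.1
```

```bash

python3 -m pendant '[{"dx":0,"dy":8,"dz":-5,"roll":0,"fingers":1},{"dx":0,"dy":16,"dz":-10,"roll":0,"fingers":1},{"dx":0,"dy":24,"dz":-15,"roll":0,"fingers":1},{"dx":0,"dy":31,"dz":-21,"roll":0,"fingers":1},{"dx":0,"dy":37,"dz":-28,"roll":0,"fingers":1}]'
python3 -m pendant '[{"dx":0,"dy":5,"dz":-7,"roll":0,"fingers":1},{"dx":0,"dy":11,"dz":-14,"roll":0,"fingers":1},{"dx":0,"dy":17,"dz":-21,"roll":0,"fingers":1},{"dx":0,"dy":21,"dz":-28,"roll":0,"fingers":1},{"dx":0,"dy":25,"dz":-35,"roll":0,"fingers":1}]'
python3 -m pendant '[{"dx":0,"dy":3,"dz":-8,"roll":0,"fingers":1},{"dx":0,"dy":6,"dz":-16,"roll":0,"fingers":1},{"dx":0,"dy":9,"dz":-24,"roll":0,"fingers":1},{"dx":0,"dy":11,"dz":-32,"roll":0,"fingers":1},{"dx":0,"dy":12,"dz":-40,"roll":0,"fingers":1}]'
```

```text
time_s: 12.58
ee_pos: [0.5864, -0.1266, 0.1525]
tcp_rot: [0.708, 0.706, 0.0, -0.001]
wrist_force: [0.2, -1.4, 1.8]
finger_gap: 0.0004
grip_force: 0.9
time_s: 13.0
ee_pos: [0.5865, -0.1025, 0.1173]
tcp_rot: [0.708, 0.706, -0.0, -0.0]
wrist_force: [-0.1, 0.1, 1.0]
finger_gap: 0.0007
grip_force: 0.7
time_s: 13.42
ee_pos: [0.5866, -0.0903, 0.0773]
tcp_rot: [0.708, 0.706, 0.0, -0.0]
wrist_force: [-0.4, 1.3, 1.5]
finger_gap: 0.0005
grip_force: 0.6
```

```bash

python3 -m pendant '[{"dx":0,"dy":0,"dz":-5,"roll":0,"fingers":1},{"dx":0,"dy":0,"dz":-10,"roll":0,"fingers":1},{"dx":0,"dy":0,"dz":-14,"roll":0,"fingers":1},{"dx":0,"dy":0,"dz":-17,"roll":0,"fingers":1},{"dx":0,"dy":0,"dz":-18,"roll":0,"fingers":1}]'
python3 -m pendant '[{"dx":0,"dy":0,"dz":-1,"roll":0,"fingers":1},{"dx":0,"dy":0,"dz":-1,"roll":0,"fingers":1},{"dx":0,"dy":0,"dz":-2,"roll":0,"fingers":1},{"dx":0,"dy":0,"dz":-2,"roll":0,"fingers":1},{"dx":0,"dy":0,"dz":-2,"roll":0,"fingers":1}]'
```

```text
time_s: 13.83
ee_pos: [0.5868, -0.0907, 0.0618]
tcp_rot: [0.708, 0.706, 0.0, -0.001]
wrist_force: [-6.6, 3.4, 20.5]
finger_gap: 0.0003
grip_force: 10.3
time_s: 14.25
ee_pos: [0.5868, -0.0907, 0.0617]
tcp_rot: [0.708, 0.706, 0.001, -0.001]
wrist_force: [-9.1, 3.6, 25.6]
finger_gap: 0.0005
grip_force: 12.8
```

```bash

python3 -m pendant '[{"dx":0,"dy":0,"dz":15,"roll":0,"fingers":1},{"dx":0,"dy":0,"dz":50,"roll":0,"fingers":1},{"dx":0,"dy":0,"dz":90,"roll":0,"fingers":1},{"dx":0,"dy":20,"dz":120,"roll":0,"fingers":1},{"dx":0,"dy":40,"dz":150,"roll":0,"fingers":1}]'
python3 -m pendant '[{"dx":0,"dy":40,"dz":0,"roll":0,"fingers":1},{"dx":0,"dy":80,"dz":0,"roll":0,"fingers":1},{"dx":0,"dy":120,"dz":0,"roll":0,"fingers":1},{"dx":0,"dy":150,"dz":0,"roll":0,"fingers":1},{"dx":0,"dy":150,"dz":0,"roll":0,"fingers":1}]'
python3 - <<'E'
from h import *
f=grab('scene'); P=cloud(f); cv2.imwrite('pics/s5.png',f['frame'][...,::-1])
for n in('scene','top'):
    P=cloud(grab(n)); q=P[(abs(P[...,0]-.587)<.1)&(P[...,2]<.12)&(P[...,2]>.03)]
    for y in(-.2,-.14,-.08,-.065): t=q[abs(q[:,1]-y)<.008]; print(n,y,len(t),np.median(t[:,2]) if len(t) else 0)
E
```

```text
time_s: 14.67
ee_pos: [0.5868, -0.0525, 0.2104]
tcp_rot: [0.71, 0.705, 0.0, 0.001]
wrist_force: [1.2, -0.1, -0.2]
finger_gap: 0.0005
grip_force: 0.0
time_s: 15.08
ee_pos: [0.5863, 0.1084, 0.2077]
tcp_rot: [0.704, 0.71, 0.001, -0.002]
wrist_force: [0.7, 1.1, -0.0]
finger_gap: 0.0005
grip_force: 0.0
scene -0.2 460 0.05193080792766247
scene -0.14 274 0.05235582983209097
scene -0.08 304 0.052234099029479564
scene -0.065 593 0.04946033701899344
top -0.2 666 0.05016798096198666
top -0.14 680 0.05051549955370849
top -0.08 686 0.05008575100513485
top -0.065 634 0.04923931032180734
```

View pics/s5.png

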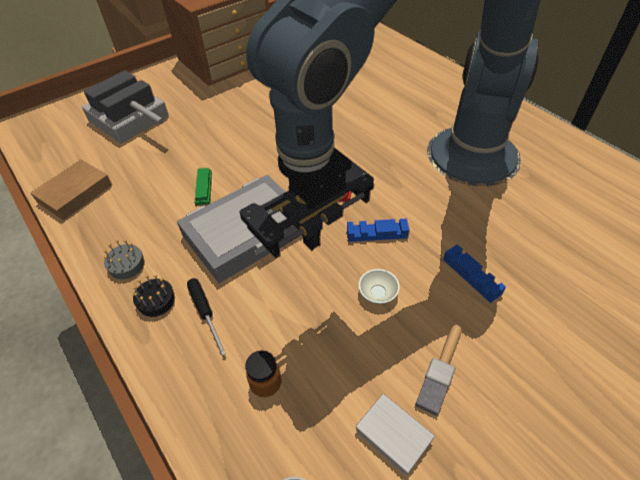

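The lid is shut and level at 0.050 m (240,225). The bystanders haven't moved and the arm is clear. Handing in.

```bash
python3 -c "
from cell import job
print(job.sign_off())"
```

```text
the job is handed in; nothing more can be done
None
```

The job is handed in with no verdict shown: block and clamp were flat in their bays (clamp top read 29 mm), the stone stayed in its bay, the lid is shut and level at 50 mm, and the bystanders look undisturbed, with about 15 of the 51 s used.

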